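# Check three walls of a valve body on a thickness gauge

### The job

Check the wall thickness of the aluminium valve body at its three machined spots: holding it upright, press the middle of each such side squarely onto the nose of the bench gauge with about 8 newtons (4 at least, 15 at most) and keep it there for half a second, first the short end nearer the round port boss on its top, then the opposite end, then the long side nearer the boss. The fingers would be in the way on the sides they grip, so put it down and take it the other way round before the long side. When done stand it upright in the middle of the black rubber mat, gently, and leave the bottle, tin and spanner alone.

Things in the scene. Friction and masses are not known exactly. Their poses are not given: they have to be found in the camera images.
- valve: the valve body, a loose plain aluminium block 58 mm (x) by 40 mm (y) by 44 mm high (z), 0.2 to 0.45 kg; origin at the centre of its underside, z up. A round port boss on its top, 16 mm across and 10 mm high, stands near one corner at x = +17, y = +9 mm: the end nearer the boss is the +x face, the long side nearer the boss the +y face. These two faces and the -x end have a round machined spot in the middle; the -y face has none.
- end1 (a point): middle of the end nearer the boss (+x face of the valve body, 29 mm from its axis, 22 mm up); axes as the valve body's
- end2 (a point): middle of the opposite end (-x face, 29 mm from the axis, 22 mm up); axes as the valve body's
- side3 (a point): middle of the long side nearer the boss (+y face, 20 mm from the axis, 22 mm up); axes as the valve body's
- gauge: bench thickness gauge, fixed: grey level barrel of 40 mm diameter and 100 mm length on a stand with a dark base plate (120 x 110 x 14 mm) and a flat display box on the rear of the barrel, up to 156 mm high. Origin on the bench straight under the front of the barrel; its x axis runs along the barrel away from the nose, z up.
- snout (a point): centre of the barrel's front face, 120 mm above the bench; axes as the gauge's. From here a steel sleeve (20 mm across) and from it the round dark nose (12 mm across) stick out along -x. The nose's tip lies 18 to 38 mm ahead of this point, differently each time and not measured: find it by touch. The nose is sprung: it gives way along +x by up to 8 mm, the force rising by 2 N per mm from zero; beyond that it is hard. The tip stands 12 mm ahead of the sleeve.
- mat: black rubber mat, fixed flat on the bench, 160 mm (x) by 140 mm (y), 4 mm thick; origin at the centre of its underside
- flask: bystander: white plastic bottle, 64 mm across, 170 mm high, origin at the centre of its underside
- tin: bystander: steel can, 72 mm across, 90 mm high, origin at the centre of its underside
- spanner: bystander: spanner 150 mm long lying along its x axis on the bench
There are look-alikes about, which are no part of the job. Several things look just like the gauge: the one meant starts farthest to the robot's left.

How it is judged:
By the outcome, as a careful person would: the job done as asked, in the order asked, and still so for the second after the job is handed in, with the robot touching nothing.
It also fails if it takes over 72 s, if anything falls off the work surface, if the arm or the gripper's body presses on something with over 40 N, if the wrist force passes 120 N, or if a joint passes its speed limit or range.

### The arm

A 6-joint arm with a two-finger parallel gripper is mounted at the origin on the work surface. World frame = base frame: x ahead of the robot, y to its left, z up, the work surface at z = 0. Lengths are in mm, angles in rad, forces in N, time in s.
With the tool pointing down it reaches from about 400 to 925 mm from the base axis. Payload 12.5 kg.
Tool frame: the origin (TCP) lies at the very end of the fingers, on their centre line; the grasp point (between the pads) lies 19 mm behind it (env.grasp_offset is the distance from the TCP to the grasp point, in mm); z points along the fingers, y is the direction in which the jaws open and shut (so a half turn about z gives the same grasp; the last joint's range is limited). The gripper opens to 95 mm and grips with 3 to 60 N. Pads are 20 mm wide; open, the fingers measure 119 mm over their backs; the gripper's body (75 mm by 180 mm) begins 59 mm behind the grasp point.
Start: joints at [-1.229, 0.491, 1.559, -0, 1.092, -0.106], TCP at [270.639, -563.384, 214.661] pointing down, gripper open.
Joint ranges: [-3.1, 3.1], [-0.84, 2.19], [0.05, 2.79], [-1.13, 4.28], [0.06, 2.93], [-2.69, 2.69]. Speed limits (rad/s): [2.22, 2.22, 2.79, 3.14, 3.14, 3.14].

### API

Orientations are given as [roll, pitch, yaw] about the fixed x, y, z axes, in that order (R = Rz(yaw) Ry(pitch) Rx(roll)).
In Python, from cell import env gives the robot as it stands. The module is installed in compiled form; this text tells all that it offers.
- The arm moves only by the shell command python3 -m pendant 'ROWS'. ROWS is JSON, one flat list of numbers, 5 for each row, row after row: the shift along the tool's x, y, z as a fraction of full scale, then the turn about the tool's z as a fraction of full scale, then the gripper's target within -1 to 1 (shut at 1, half-way at 0, fully open at -1). In form: [x, y, z, turn, grip, x, y, z, turn, grip, ...]. A call has 1 to 10 rows; each row shifts and turns the commanded pose from where the row before left it, along the tool's axes as they then stand; what a row does not reach is not made up. Full scale, the value 1, is 0.4 m for a shift and 180 degrees for a turn. A row lasts 1/8 s, in which the tool goes at most 62.5 mm and 10.7 degrees, less where a joint would pass 70% of its speed; a pose out of reach is approached as far as the arm can. A call with a number of a shift or a turn outside -1 to 1 is refused whole. A call with a gripper value outside its range is refused whole. The fingers move at their own pace and stop on an object; the grip force is fixed at half the most. Time passes only in rows, so rows that do not move let the fingers close. It gives the time, the measured TCP pose, the force and the opening at its end, in the units of the state.
- env.state(): the state, without advancing time (a new reading comes with each control period).
- env.read_camera(name): name is "scene" or "top" or "wrist"; returns the picture (480x640x3 uint8, red, green, blue); there is no depth.
- env.camera_model(name): a dict with "fx", "fy", "cx", "cy" (pixels), "view" (4x4, takes a point from world to camera coordinates); the wrist camera has in their place "tool_from_camera" (4x4, takes a point from camera to tool coordinates, whose origin is the TCP and whose axes are the flange's). Camera axes: x right, y down, z forward; pixel columns grow to the right and rows downward; lengths in mm; the calibration is good to about 2 mm. A picture is of the moment at which its call begins: read the wrist's pose just before it. camera_model takes no time and is no camera call.
- env.job_done(): hands the job in, once; it reports no verdict.
Trained networks look in the newest picture that a camera, given by its name, has taken for a name from the list of things; names that differ only in an ending like _2 or _b are one class to them, and where a whole thing is asked for, a point or a joint stands for the part that bears it (a point fixed in the world has none). Each returns a list of dicts, best first, with "confidence" (0 to 1); they miss things now and then, are a little off and sometimes report something else, mostly with a low value. They report only what shows in the picture. A call takes as long as a camera call. They do not tell look-alikes from the thing itself.
- env.masks_of(thing, camera): "region" (480x640 bool, what is visible of it).
- env.landmark_of(thing, camera): "xyz" ([x, y, z] in mm, in world coordinates, good to about 4 mm: a listed point, or the origin of a listed thing).
The state is a dict: "t": time; "joints": joint angles; "qvel": joint speeds; "tau": joint torques, N m; "eef_pos": TCP position; "tcp_rot": TCP orientation; "ft_force": force on the tool from outside, world axes, zero at the start; "moment": the same for the moment, N m; "opening": opening from 0.0 (shut) to 1.0 (fully open).
Only numpy, scipy, OpenCV 4.12 (cv2) and the standard library are available. Lean on these libraries where they do the work, as an engineer would, in place of code of your own. Each camera call takes 0.05 s, during which the arm holds its last target.

## Working session

There is one attempt and no reset: what is moved stays moved. The work goes in short steps, Python scripts to look and compute and a shell command to move; the robot and the scene stay as the last step left them, time stands still between calls to the robot, and variables do not carry over. Pictures are saved under pics/ and viewed, and the job is handed in when it is done.

```bash
mkdir -p pics; ls
python3 - <<'E'
from cell import env
import cv2
s=env.state();print(s)
for c in ["scene","top"]:
    im=env.read_camera(c);cv2.imwrite(f"pics/{c}0.png",im[:,:,::-1])
    for n in ["valve","gauge","mat","flask","tin","spanner","snout","end1","end2","side3"]:
        print(c,n,[(round(d["confidence"],2),[round(v) for v in d["xyz"]]) for d in env.landmark_of(n,c)])
print(env.state()["t"])
print(env.camera_model("top"),env.camera_model("scene"),env.camera_model("wrist"))
E
```

```text
pics
{'t': 0.0, 'joints': array([-1.22861124e+00,  4.91539582e-01,  1.55946443e+00, -2.71415482e-05,
        1.09172110e+00, -1.05592105e-01]), 'qvel': array([-0.00021262,  0.00095662, -0.00054195,  0.00042319,  0.00124122,
       -0.00092339]), 'tau': array([-1.23725753e-03, -6.12651157e+01, -2.58185810e+01,  6.92220521e-02,
        4.83078626e-02, -1.30154640e-04]), 'eef_pos': array([ 270.53369745, -563.1285805 ,  214.06900997]), 'tcp_rot': array([-3.14046397e+00, -9.54182522e-05,  4.47789661e-01]), 'ft_force': array([ 0.10053561, -0.17227141,  0.51423358]), 'moment': array([-0.03028312, -0.04271452, -0.00522069]), 'opening': 0.9993026864291428}
scene valve [(0.95, [454, 256, 3])]
scene gauge [(0.91, [559, -430, -1]), (0.83, [614, 16, 1]), (0.74, [164, -265, 3])]
scene mat [(0.57, [457, -274, -5])]
scene flask [(0.93, [757, 296, 0]), (0.33, [428, 255, 22])]
scene tin [(0.69, [769, -271, 7])]
scene spanner [(0.86, [452, -8, -1])]
scene snout [(0.96, [605, 17, 119]), (0.83, [567, -432, 120])]
scene end1 [(0.96, [428, 255, 21]), (0.92, [485, 253, 26]), (0.32, [455, 254, 2])]
scene end
[... 1366 characters left out ...]
01, -7.24230920e-02, -7.33856062e-01,
        -2.47669260e+02],
       [-7.28778820e-01,  8.63533660e-02, -6.79282363e-01,
         1.77361122e+03],
       [ 0.00000000e+00,  0.00000000e+00,  0.00000000e+00,
         1.00000000e+00]])} {'fx': 339.9532034156841, 'fy': 339.9532034156841, 'cx': 323.38644633893455, 'cy': 244.91359965582865, 'tool_from_camera': array([[ 7.03256796e-04, -9.55838701e-01, -2.93890937e-01,
         8.30532736e+01],
       [ 9.99999740e-01,  6.25905221e-04,  3.57248784e-04,
        -9.18324817e-01],
       [-1.57524342e-04, -2.93891112e-01,  9.55838893e-01,
        -1.69614887e+02],
       [ 0.00000000e+00,  0.00000000e+00,  0.00000000e+00,
         1.00000000e+00]])}
```

View pics/scene0.png

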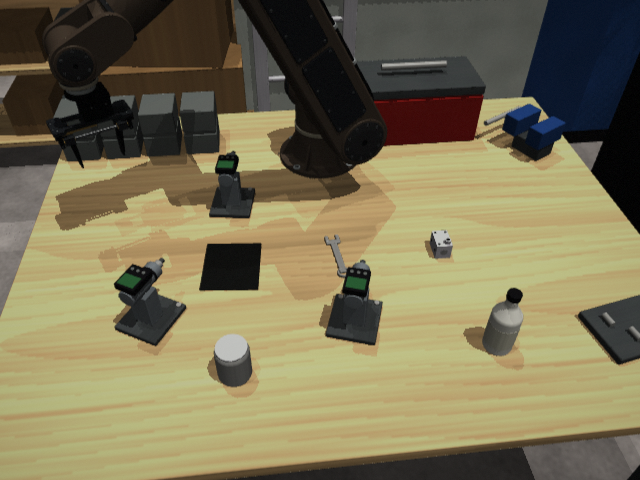

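View pics/top0.png

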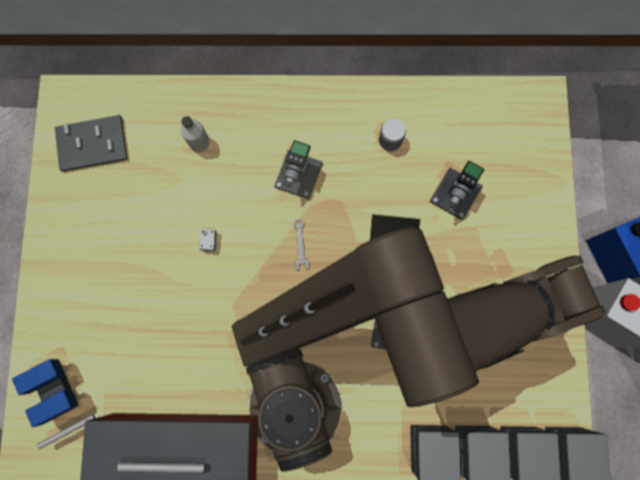

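```bash
cat > h.py <<'E'
import numpy as np,cv2
from cell import env
def proj(c,P):
    m=env.camera_model(c);P=np.asarray(P,float).reshape(-1,3)
    Q=P@m["view"][:3,:3].T+m["view"][:3,3]
    return np.c_[m["fx"]*Q[:,0]/Q[:,2]+m["cx"],m["fy"]*Q[:,1]/Q[:,2]+m["cy"]]
def back(c,uv,z):
    m=env.camera_model(c);R=m["view"][:3,:3];t=m["view"][:3,3]
    uv=np.asarray(uv,float).reshape(-1,2)
    d=np.c_[(uv[:,0]-m["cx"])/m["fx"],(uv[:,1]-m["cy"])/m["fy"],np.ones(len(uv))]@R
    C=-R.T@t
    return C+d*((z-C[2])/d[:,2])[:,None]
E
python3 - <<'E'
import cv2,numpy as np
from h import *
a=cv2.imread("pics/scene0.png");b=cv2.imread("pics/top0.png")
p=proj("scene",[[455,255,22],[610,17,120]]).astype(int);q=proj("top",[[455,255,22],[610,17,120]]).astype(int)
print(p,q)
def cr(i,u,r,k):return cv2.resize(i[max(0,u[1]-r):u[1]+r,max(0,u[0]-r):u[0]+r],(380,290) if 0 else (390,390),interpolation=2)
cv2.imwrite("pics/crop0.png",np.vstack([np.hstack([cr(a,p[0],40,6),cr(b,q[0],40,6)])]))
cv2.imwrite("pics/crop1.png",np.hstack([cr(a,p[1],65,3),cr(b,q[1],65,3)]))
E
```

```text
[[439 242]
 [359 267]] [[208 240]
 [291 178]]
```

View crops.

View pics/crop0.png

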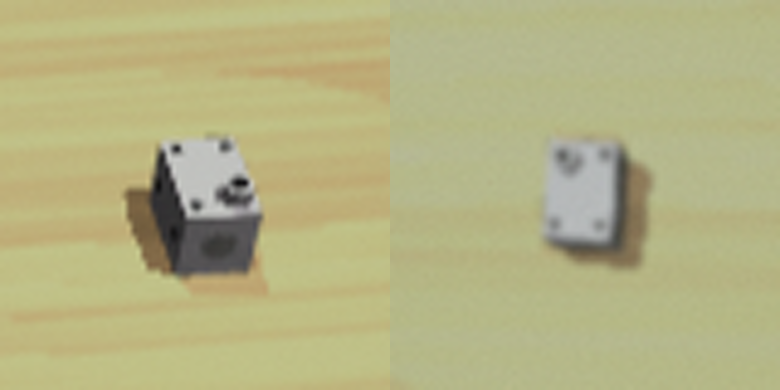

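View pics/crop1.png

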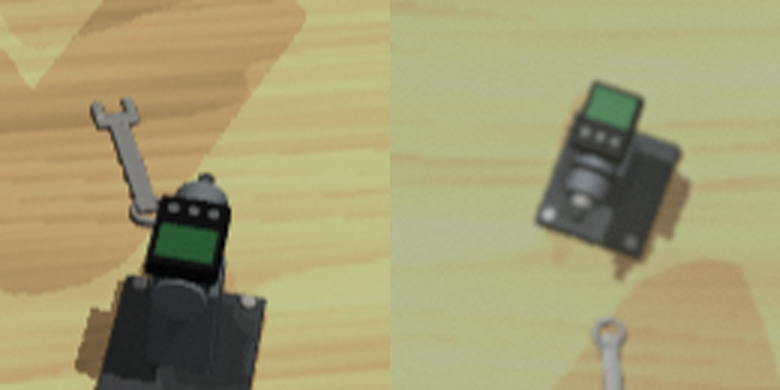

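There are three gauges in the scene image: (150,300) at y≈-430, (232,185) at y≈-262 and (355,300) at y≈+17. The one meant is the last, since it is farthest to the robot's left (+y). The crop confirms it, with its nose toward -x and yaw of about -20°. The valve at (440,243) has its boss toward +x and +y, so its yaw is about 0. I'll move over for a closer look.

```bash
python3 -m pendant '[0,0,-0.097,0.0475,-1, 0,0,-0.097,0.0475,-1, 0,0,-0.097,0.0475,-1, 0.075,-0.11,0,0,-1, 0.075,-0.11,0,0,-1, 0.075,-0.11,0,0,-1, 0.075,-0.11,0,0,-1, 0.075,-0.11,0,0,-1, 0.075,-0.11,0,0,-1]'
```

```text
t: 2.22
eef_pos: [451.4, -297.8, 331.2]
tcp_rot: [3.141, -0.0, -0.0]
ft_force: [1.7, -0.0, 0.9]
opening: 1.002
```

```bash
python3 -m pendant '[0.03,-0.133,0,0,-1, 0.03,-0.133,0,0,-1, 0.03,-0.133,0,0,-1, 0.03,-0.133,0,0,-1, 0.03,-0.133,0,0,-1, 0.03,-0.133,0,0,-1, 0,0,0,0,-1, 0,0,0,0,-1]'
cat >> h.py <<'E'
def wcam(s,m=None):
    from scipy.spatial.transform import Rotation as Ro
    m=m or env.camera_model("wrist")
    T=np.eye(4);T[:3,:3]=Ro.from_euler("xyz",s["tcp_rot"]).as_matrix();T[:3,3]=s["eef_pos"]
    W=T@np.array(m["tool_from_camera"]);return m,W
def wproj(s,P):
    m,W=wcam(s);V=np.linalg.inv(W);P=np.asarray(P,float).reshape(-1,3);Q=P@V[:3,:3].T+V[:3,3]
    return np.c_[m["fx"]*Q[:,0]/Q[:,2]+m["cx"],m["fy"]*Q[:,1]/Q[:,2]+m["cy"]]
def wback(s,uv,z):
    m,W=wcam(s);uv=np.asarray(uv,float).reshape(-1,2)
    d=np.c_[(uv[:,0]-m["cx"])/m["fx"],(uv[:,1]-m["cy"])/m["fy"],np.ones(len(uv))]@W[:3,:3].T
    C=W[:3,3];return C+d*((z-C[2])/d[:,2])[:,None]
def snap(tag):
    import pickle
    s=env.state();im=env.read_camera("wrist");cv2.imwrite(f"pics/{tag}.png",im[:,:,::-1]);pickle.dump(s,open(f"pics/{tag}.pkl","wb"));return s,im
E
python3 - <<'E'
from h import *
s,im=snap("w1");print(s["t"],s["eef_pos"],s["tcp_rot"])
for n in ["gauge","snout","valve"]:
    print(n,[(round(d["confidence"],2),np.round(d["xyz"],1)) for d in env.landmark_of(n,"wrist")])
E
```

```text
t: 3.22
eef_pos: [522.4, 19.6, 331.0]
tcp_rot: [3.141, 0.0, 0.001]
ft_force: [-1.2, 0.2, -0.0]
opening: 0.994
3.225 [522.42346518  19.6154651  330.98550272] [3.14124953e+00 1.17364388e-04 7.25360755e-04]
gauge [(0.91, array([613.1,  16.4,   0.8])), (0.78, array([ 557.4, -431.2,    1.3]))]
snout [(0.94, array([609.5,  16.8, 122.8]))]
valve [(0.6, array([462.2, 255.2,  -2.9]))]
```

View pics/w1.png

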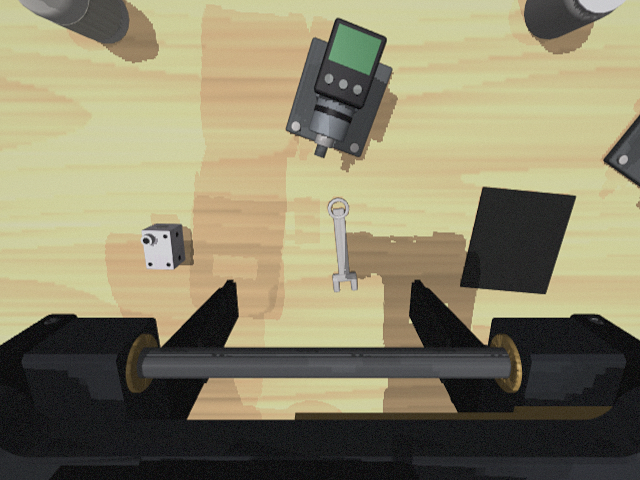

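Run:
```python
import cv2,numpy as np
a=cv2.imread("pics/w1.png")
g=cv2.resize(a[10:175,270:410],None,fx=4.2,fy=3.6,interpolation=cv2.INTER_CUBIC)
print(g.shape);cv2.imwrite("pics/w1g.png",g)
v=cv2.resize(a[210:285,130:200],None,fx=8,fy=8,interpolation=cv2.INTER_CUBIC)
cv2.imwrite("pics/w1v.png",v)
```

```text
(594, 588, 3)
```

View pics/w1g.png

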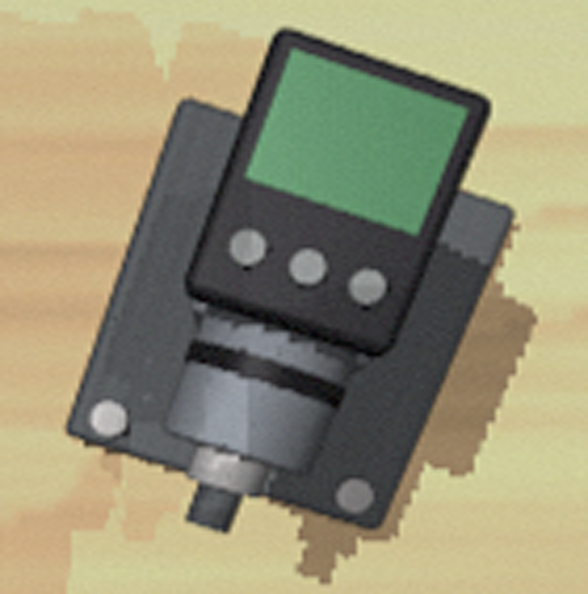

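View pics/w1v.png

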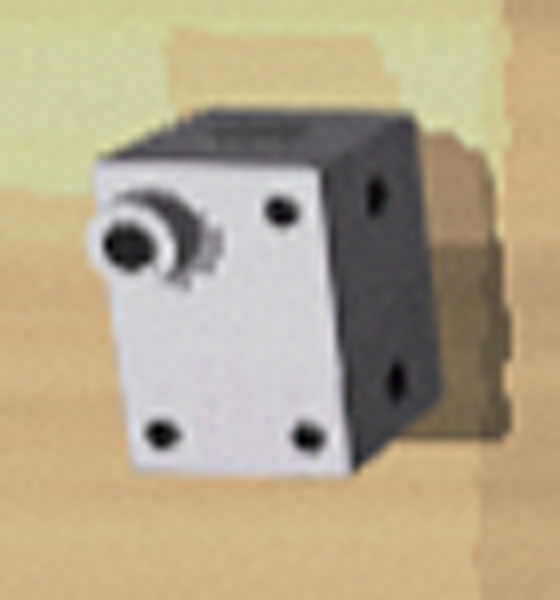

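Run:
```python
from h import *
import pickle
s=pickle.load(open("pics/w1.pkl","rb"))
f=lambda L:np.array([[270+u/4.2,10+v/3.6] for u,v in L])
B=wback(s,f([(68,435),(380,528),(183,98),(515,208)]),14)[:,:2];print("base",B.round(1))
def ang(a,b):d=b-a;return np.degrees(np.arctan2(d[1],d[0])).round(1),np.linalg.norm(d).round(1)
print(ang(B[0],B[2]),ang(B[1],B[3]),"perp",ang(B[1],B[0]),ang(B[3],B[2]), B.mean(0))
X=wback(s,f([(190,290),(385,355),(280,30),(490,103)]),156)[:,:2]
print("box",X.round(1),ang(X[0],X[2]),ang(X[1],X[3]),ang(X[1],X[0]),ang(X[3],X[2]),X.mean(0))
# barrel silhouette edges at z~120
E=wback(s,f([(166,430),(190,355),(305,475),(348,400)]),120)[:,:2];print("barrel",E.round(1),ang(E[0],E[1]),ang(E[2],E[3]),((E[0]+E[2])/2),(E[1]+E[3])/2)
N=wback(s,f([(186,520),(232,532),(200,480),(245,492)]),120)[:,:2];print("nose",N.round(1),ang(N[0],N[2]),ang(N[1],N[3]),(N[0]+N[1])/2,(N[2]+N[3])/2)
g=lambda L:np.array([[130+u/8,210+v/8] for u,v in L])
V=wback(s,g([(97,162),(320,165),(352,473),(133,470)]),44)[:,:2];print("valve",V.round(1),V.mean(0),ang(V[3],V[0]),ang(V[2],V[1]),ang(V[1],V[0]),ang(V[2],V[3]))
```

```text
base [[617.4  70.7]
 [583.6 -31.3]
 [729.4  32.8]
 [694.8 -69. ]]
(np.float64(-18.7), np.float64(118.2)) (np.float64(-18.8), np.float64(117.5)) perp (np.float64(71.6), np.float64(107.4)) (np.float64(71.2), np.float64(107.5)) [656.30562007   0.79839004]
box [[649.4  27.9]
 [633.8 -15.8]
 [707.8   8.7]
 [692.1 -36.2]] (np.float64(-18.2), np.float64(61.5)) (np.float64(-19.2), np.float64(61.7)) (np.float64(70.4), np.float64(46.4)) (np.float64(70.8), np.float64(47.5)) [670.80310117  -3.85666416]
barrel [[ 6.162e+02  3.500e+01]
 [ 6.368e+02  2.880e+01]
 [ 6.035e+02 -4.000e-01]
 [ 6.246e+02 -1.080e+01]] (np.float64(-16.7), np.float64(21.5)) (np.float64(-26.3), np.float64(23.5)) [609.86396986  17.29332405] [630.66585532   9.00305653]
nose [[590.5  30.1]
 [587.1  18.2]
 [602.1  26.4]
 [598.7  14.9]] (np.float64(-17.6), np.float64(12.1)) (np.float64(-15.9), np.float64(12.1)) [588.80827762  24.1378007 ] [600.3718793   20.66566061]
valve [[485.6 271.4]
 [485.2 232.8]
 [428.  234.6]
 [428.6 273.8]] [456.85130497 253.13108379] (np.float64(-2.4), np.float64(57.1)) (np.float64(-1.8), np.float64(57.2)) (np.float64(89.3), np.float64(38.6)) (np.float64(89.2), np.float64(39.2))
```

```bash
python3 -m pendant '[-0.033,-0.117,0.05,0.0016,-1, -0.033,-0.117,0.05,0.0016,-1, -0.033,-0.117,0.05,0.0016,-1, -0.033,-0.117,0.05,0.0016,-1, -0.033,-0.117,0.05,0.0016,-1, 0,0,0.1,0,-1, 0,0,0.1,0,-1, 0,0,0,0,-1, 0,0,0,0,-1]'
python3 - <<'E'
from h import *
s,im=snap("w2");print(s["t"],s["eef_pos"],s["tcp_rot"])
a=im[:,:,::-1];p=wproj(s,[456,254,44])[0].astype(int);print(p)
x0,y0=p[0]-75,p[1]-70
v=cv2.resize(a[y0:y0+140,x0:x0+150],None,fx=4,fy=4,interpolation=cv2.INTER_CUBIC);print(x0,y0)
cv2.imwrite("pics/w2v.png",v)
E
```

```text
t: 4.55
eef_pos: [459.8, 254.2, 152.3]
tcp_rot: [-3.141, -0.001, -0.026]
ft_force: [0.0, 0.0, 0.2]
opening: 1.0
4.55 [459.78903913 254.23366305 152.3083009 ] [-3.14108656e+00 -1.34063096e-03 -2.60249659e-02]
[324 246]
249 176
```

View pics/w2v.png

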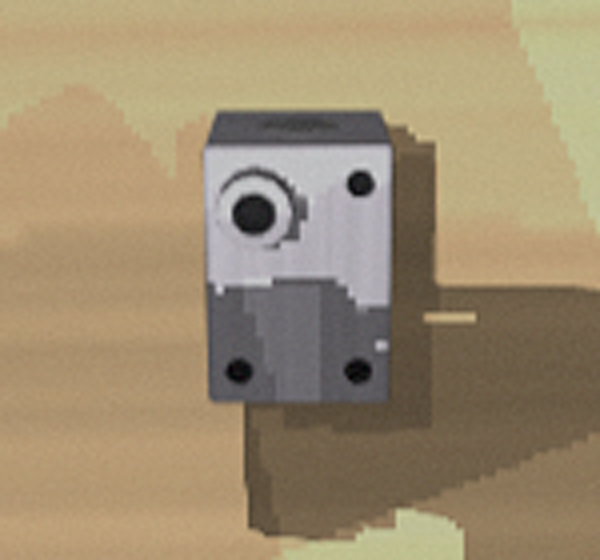

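Run:
```python
from h import *
import pickle
s=pickle.load(open("pics/w2.pkl","rb"))
g=lambda L:np.array([[249+u/4,176+v/4] for u,v in L])
V=wback(s,g([(206,146),(391,146),(388,402),(210,402)]),44)[:,:2];print(V.round(1),V.mean(0))
def ang(a,b):d=b-a;return np.degrees(np.arctan2(d[1],d[0])).round(1),np.linalg.norm(d).round(1)
print(ang(V[3],V[0]),ang(V[2],V[1]),ang(V[1],V[0]),ang(V[2],V[3]))
```

```text
[[485.8 273.2]
 [484.9 234.8]
 [427.6 235.7]
 [428.6 274.9]] [456.73159285 254.66278943]
(np.float64(-1.7), np.float64(57.3)) (np.float64(-1.0), np.float64(57.2)) (np.float64(88.6), np.float64(38.4)) (np.float64(88.6), np.float64(39.2))
```

```bash
python3 -m pendant '[-0.0075,-0.001,0.1,0,-1, 0,0,0.1,0,-1, 0,0,0.1,0,-1, 0,0,0.05,0,-1, 0,0,0.0165,0,-1, 0,0,0,0,-1, 0,0,0,0,-1]'
```

```text
t: 5.48
eef_pos: [456.6, 255.2, 5.6]
tcp_rot: [-3.141, -0.002, -0.025]
ft_force: [0.1, -0.9, -0.6]
opening: 1.001
```

```bash
python3 -m pendant '[0,0,0,0,1, 0,0,0,0,1, 0,0,0,0,1, 0,0,0,0,1, 0,0,0,0,1, 0,0,0,0,1, 0,0,0,0,1, 0,0,0,0,1]'
```

```text
t: 6.48
eef_pos: [455.9, 254.9, 4.4]
tcp_rot: [3.141, 0.0, -0.025]
ft_force: [-0.2, -0.9, -0.6]
opening: 0.422
```

```bash
python3 -m pendant '[0,0,-0.05,0,1, 0,0,-0.13,0,1, 0,0,-0.13,0,1, 0,0,-0.08,0.048,1, 0.065,0.088,0,0.0485,1, 0.065,0.088,0,0,1, 0.065,0.088,0,0,1, 0.065,0.088,0,0,1, 0.065,0.088,0,0,1, 0,0,0,0,1]'
cat >> h.py <<'E'
U=np.array([.9467,-.3223]);N=np.array([.3223,.9467])
def st():
    s=env.state();p=s["eef_pos"];print("t",s["t"],"a",(p[:2]@U).round(2),"n",(p[:2]@N).round(2),"z",p[2].round(2),"rot",s["tcp_rot"].round(4),"F a",(s["ft_force"][:2]@U).round(2),"Fn",(s["ft_force"][:2]@N).round(2),"Fz",s["ft_force"][2].round(2),"op",round(s["opening"],3));return s
E
python3 -c "
from h import *
st()"
```

```text
t: 7.72
eef_pos: [528.9, 46.6, 160.1]
tcp_rot: [3.141, 0.0, -0.331]
ft_force: [-0.8, -0.6, -2.7]
opening: 0.419
t 7.725 a 485.65 n 214.61 z 160.05 rot [ 3.1412e+00  3.0000e-04 -3.3150e-01] F a -0.55 Fn -0.85 Fz -2.74 op 0.419
```

```bash
python3 -m pendant '[0,0.0053,0.07,0,1, 0,0,0.0735,0,1, 0,0,0,0,1, 0,0,0,0,1]'
python3 - <<'E'
from h import *
s,im=snap("w3");st()
cv2.imwrite("pics/w3c.png",cv2.resize(im[60:340,180:460,::-1],None,fx=2.1,fy=2.1,interpolation=cv2.INTER_CUBIC))
E
```

```text
t: 8.22
eef_pos: [528.0, 47.4, 103.8]
tcp_rot: [-3.141, -0.001, -0.328]
ft_force: [0.1, -0.3, -1.8]
opening: 0.419
t 8.275 a 484.76 n 215.02 z 104.08 rot [-3.1412e+00 -1.4000e-03 -3.2770e-01] F a 0.16 Fn -0.4 Fz -1.4 op 0.42
```

View pics/w3c.png

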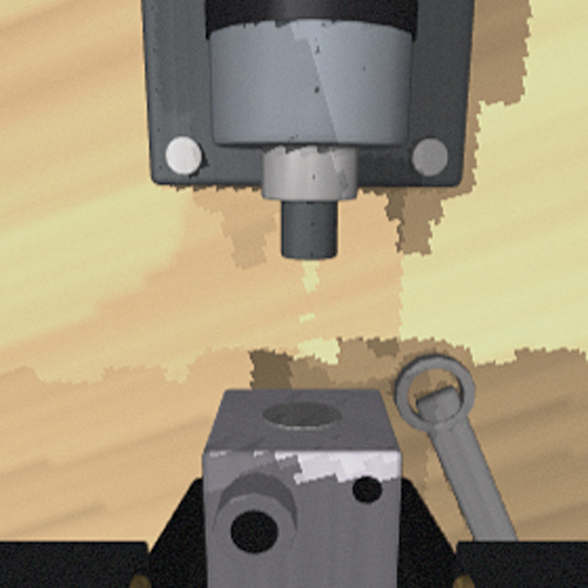

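```bash
python3 -m pendant '[0.025,0.005,0.003,0,1, 0.025,0,0,0,1, 0.0125,0,0,0,1, 0,0,0,0,1, 0,0,0,0,1, 0,0,0,0,1]'
python3 - <<'E'
from h import *
s,im=snap("w4");st()
cv2.imwrite("pics/w4c.png",cv2.resize(im[60:340,180:460,::-1],None,fx=2.1,fy=2.1,interpolation=cv2.INTER_CUBIC))
E
```

```text
t: 9.02
eef_pos: [550.5, 37.1, 101.8]
tcp_rot: [3.141, 0.0, -0.328]
ft_force: [-0.0, 0.4, -1.9]
opening: 0.419
t 9.075 a 509.3 n 212.55 z 101.84 rot [ 3.1415e+00  1.0000e-04 -3.2810e-01] F a -0.93 Fn -0.63 Fz -2.51 op 0.419
```

View pics/w4c.png

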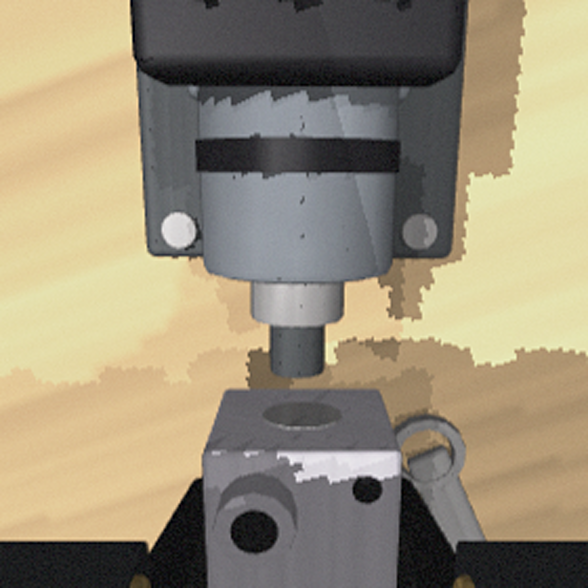

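```bash
python3 -m pendant '[0.01,-0.0025,-0.002,0,1, 0.01,0,0,0,1, 0,0,0,0,1]'; for i in 1; do python3 -c "
from h import *
st()"; done;  python3 -m pendant '[0.0025,0,0,0,1, 0,0,0,0,1]'; python3 -c "
from h import *
st()"
```

```text
t: 9.45
eef_pos: [559.0, 35.2, 102.6]
tcp_rot: [3.142, -0.0, -0.328]
ft_force: [-1.0, 0.6, -2.2]
opening: 0.419
t 9.45 a 517.84 n 213.51 z 102.6 rot [ 3.1416e+00 -3.0000e-04 -3.2830e-01] F a -1.12 Fn 0.21 Fz -2.17 op 0.419
t: 9.7
eef_pos: [559.6, 35.0, 102.6]
tcp_rot: [3.141, 0.0, -0.328]
ft_force: [0.1, -0.6, -2.3]
opening: 0.422
t 9.7 a 518.47 n 213.49 z 102.56 rot [ 3.1415e+00  1.0000e-04 -3.2820e-01] F a 0.31 Fn -0.52 Fz -2.32 op 0.422
```

```bash
python3 -m pendant '[0.0025,0,0,0,1, 0,0,0,0,1]'; python3 -c "
from h import *
st()";python3 -m pendant '[0.0025,0,0,0,1, 0,0,0,0,1]'; python3 -c "
from h import *
st()"
```

```text
t: 9.95
eef_pos: [560.6, 34.7, 102.6]
tcp_rot: [3.142, -0.0, -0.328]
ft_force: [0.3, -0.3, -2.6]
opening: 0.422
t 9.95 a 519.55 n 213.53 z 102.62 rot [ 3.1415e+00 -1.0000e-04 -3.2820e-01] F a 0.37 Fn -0.2 Fz -2.6 op 0.422
t: 10.2
eef_pos: [561.4, 34.4, 102.6]
tcp_rot: [3.141, 0.0, -0.328]
ft_force: [-1.3, 1.7, -2.1]
opening: 0.415
t 10.2 a 520.34 n 213.51 z 102.59 rot [ 3.1415e+00  4.0000e-04 -3.2820e-01] F a -1.76 Fn 1.16 Fz -2.14 op 0.415
```

```bash
for i in 1; do python3 -m pendant '[0.0025,0,0,0,1, 0,0,0,0,1]'; python3 -c "
from h import *
st()";python3 -m pendant '[0.0025,0,0,0,1, 0,0,0,0,1]'; python3 -c "
from h import *
st()"; done
```

```text
t: 10.45
eef_pos: [562.2, 34.1, 102.6]
tcp_rot: [3.141, 0.001, -0.328]
ft_force: [-2.8, 1.1, -0.7]
opening: 0.42
t 10.45 a 521.21 n 213.49 z 102.57 rot [ 3.1414e+00  6.0000e-04 -3.2820e-01] F a -2.98 Fn 0.13 Fz -0.69 op 0.42
t: 10.7
eef_pos: [563.1, 33.8, 102.6]
tcp_rot: [3.141, 0.001, -0.328]
ft_force: [-5.1, 1.3, -0.6]
opening: 0.419
t 10.7 a 522.17 n 213.49 z 102.56 rot [ 3.1414e+00  7.0000e-04 -3.2820e-01] F a -5.22 Fn -0.42 Fz -0.57 op 0.419
```

```bash
python3 -m pendant '[0.002,0,0,0,1, 0.0015,0,0,0,1, 0,0,0,0,1]'; python3 -c "
from h import *
st()";python3 -m pendant '[0,0,0,0,1, 0,0,0,0,1, 0,0,0,0,1, 0,0,0,0,1, 0,0,0,0,1]'; python3 -c "
from h import *
st()"
```

```text
t: 11.08
eef_pos: [564.1, 33.5, 102.5]
tcp_rot: [3.141, 0.001, -0.328]
ft_force: [-7.0, 2.9, 0.1]
opening: 0.422
t 11.075 a 523.2 n 213.49 z 102.54 rot [ 3.1413e+00  1.4000e-03 -3.2810e-01] F a -7.54 Fn 0.53 Fz 0.12 op 0.422
t: 11.7
eef_pos: [564.0, 33.5, 102.6]
tcp_rot: [3.141, 0.001, -0.328]
ft_force: [-6.5, 2.4, 0.6]
opening: 0.419
t 11.7 a 523.18 n 213.48 z 102.56 rot [ 3.1412e+00  1.4000e-03 -3.2810e-01] F a -6.88 Fn 0.18 Fz 0.6 op 0.419
```

```bash
python3 -m pendant '[-0.02,0,0,0,1, -0.05,0,0,0,1, -0.08,0,0,0,1, 0,0,0,0,1, 0,0,0,0,1]'
python3 - <<'E'
from h import *
s,im=snap("w5");st()
cv2.imwrite("pics/w5c.png",cv2.resize(im[60:340,180:460,::-1],None,fx=2.1,fy=2.1,interpolation=cv2.INTER_CUBIC))
E
```

```text
t: 12.32
eef_pos: [509.0, 52.5, 103.0]
tcp_rot: [-3.141, -0.002, -0.328]
ft_force: [-0.2, -1.0, -2.7]
opening: 0.418
t 12.375 a 465.01 n 213.67 z 102.82 rot [-3.1412e+00 -1.7000e-03 -3.2830e-01] F a -0.07 Fn 0.29 Fz -2.22 op 0.414
```

View pics/w5c.png

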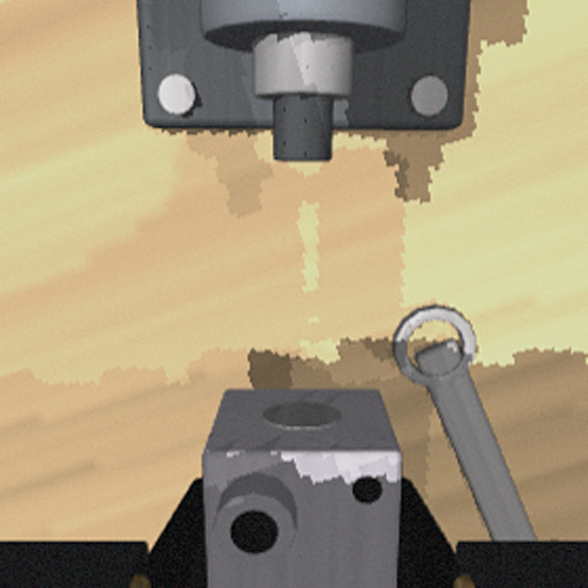

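The block hasn't shifted in the grip, and it is in line with the nose (303 against 302 px). Next is a half turn for end2.

```bash
python3 -m pendant '[0,0,0,-0.0556,1, 0,0,0,-0.0556,1, 0,0,0,-0.0556,1, 0,0,0,-0.0556,1, 0,0,0,-0.0556,1, 0,0,0,-0.0556,1, 0,0,0,-0.0556,1, 0,0,0,-0.0556,1, 0,0,0,-0.0556,1]'; python3 -m pendant '[0,0,0,-0.0556,1, 0,0,0,-0.0556,1, 0,0,0,-0.0556,1, 0,0,0,-0.0556,1, 0,0,0,-0.0556,1, 0,0,0,-0.0556,1, 0,0,0,-0.0556,1, 0,0,0,-0.0556,1, 0,0,0,-0.0548,1, 0,0,0,0,1]'; python3 -m pendant '[0,0,0,0,1]'; python3 -c "
from h import *
s=st();print(s['joints'],s['eef_pos'])"
```

```text
t: 13.5
eef_pos: [508.9, 52.3, 102.5]
tcp_rot: [3.141, -0.0, 1.249]
ft_force: [-0.9, 0.5, -2.1]
opening: 0.421
t: 14.75
eef_pos: [508.6, 52.3, 102.5]
tcp_rot: [3.142, 0.001, 2.812]
ft_force: [0.2, 0.1, -2.5]
opening: 0.418
t: 14.88
eef_pos: [508.3, 52.5, 102.5]
tcp_rot: [3.142, 0.0, 2.809]
ft_force: [-0.1, 0.2, -3.0]
opening: 0.421
t 14.875 a 464.29 n 213.51 z 102.54 rot [3.1416e+00 3.0000e-04 2.8094e+00] F a -0.14 Fn 0.16 Fz -3.01 op 0.421
[-2.63829545e-02  4.85268183e-01  1.95300065e+00 -1.29976172e-04
  7.03009019e-01 -1.26490037e+00] [508.30196571  52.48646852 102.5443472 ]
```

```bash
python3 -m pendant '[-0.04,0,0,-0.0013,1, -0.04,0,0,0,1, -0.04,0,0,0,1, -0.01,0,0,0,1, 0,0,0,0,1, 0,0,0,0,1]'; python3 -c "
from h import *
st()"
```

```text
t: 15.62
eef_pos: [556.7, 36.1, 102.6]
tcp_rot: [-3.141, -0.0, 2.818]
ft_force: [-0.6, 0.3, -2.0]
opening: 0.418
t 15.625 a 515.4 n 213.65 z 102.56 rot [-3.1414e+00 -5.0000e-04  2.8176e+00] F a -0.67 Fn 0.07 Fz -2.02 op 0.418
```

```bash
python3 -m pendant '[-0.005,0,0,0.001,1, -0.005,0,0,0,1, 0,0,0,0,1]'; python3 -c "
from h import *
st()"; python3 -m pendant '[-0.0025,0,0,0,1, -0.0025,0,0,0,1, 0,0,0,0,1]'; python3 -c "
from h import *
st()"
```

```text
t: 16.0
eef_pos: [561.1, 34.7, 102.6]
tcp_rot: [-3.142, 0.0, 2.814]
ft_force: [0.4, 0.0, -1.6]
opening: 0.418
t 16.0 a 520.0 n 213.7 z 102.64 rot [-3.1415e+00  2.0000e-04  2.8143e+00] F a 0.41 Fn 0.15 Fz -1.61 op 0.418
t: 16.38
eef_pos: [563.0, 34.0, 102.6]
tcp_rot: [-3.142, 0.0, 2.814]
ft_force: [0.4, -0.9, -2.3]
opening: 0.421
t 16.375 a 521.98 n 213.67 z 102.64 rot [-3.1415e+00  2.0000e-04  2.8143e+00] F a 0.67 Fn -0.73 Fz -2.25 op 0.421
```

```bash
python3 -m pendant '[-0.0025,0,0,0,1, -0.0025,0,0,0,1, 0,0,0,0,1]'; python3 -c "
from h import *
st()"; python3 -m pendant '[-0.0025,0,0,0,1, 0,0,0,0,1]'; python3 -c "
from h import *
st()"
```

```text
t: 16.75
eef_pos: [564.5, 33.5, 102.6]
tcp_rot: [-3.141, -0.001, 2.814]
ft_force: [-2.0, 0.5, -0.9]
opening: 0.42
t 16.75 a 523.62 n 213.66 z 102.58 rot [-3.1414e+00 -6.0000e-04  2.8144e+00] F a -2.04 Fn -0.2 Fz -0.9 op 0.42
t: 17.0
eef_pos: [565.4, 33.2, 102.6]
tcp_rot: [-3.141, -0.001, 2.814]
ft_force: [-3.2, 2.0, 0.3]
opening: 0.42
t 17.0 a 524.56 n 213.65 z 102.55 rot [-3.1414e+00 -7.0000e-04  2.8143e+00] F a -3.68 Fn 0.82 Fz 0.33 op 0.42
```

```bash
python3 -m pendant '[-0.003,0,0,0,1, -0.003,0,0,0,1, 0,0,0,0,1]'; python3 -c "
from h import *
st()";python3 -m pendant '[0,0,0,0,1, 0,0,0,0,1, 0,0,0,0,1, 0,0,0,0,1, 0,0,0,0,1]'; python3 -c "
from h import *
st()"
```

```text
t: 17.38
eef_pos: [567.2, 32.6, 102.5]
tcp_rot: [-3.141, -0.002, 2.814]
ft_force: [-7.1, 2.5, 1.2]
opening: 0.418
t 17.375 a 526.44 n 213.64 z 102.5 rot [-3.1412e+00 -2.0000e-03  2.8144e+00] F a -7.54 Fn 0.05 Fz 1.18 op 0.418
t: 18.0
eef_pos: [567.1, 32.6, 102.5]
tcp_rot: [-3.141, -0.002, 2.814]
ft_force: [-8.0, 3.0, 0.1]
opening: 0.42
t 18.0 a 526.37 n 213.63 z 102.5 rot [-3.1412e+00 -2.0000e-03  2.8144e+00] F a -8.56 Fn 0.23 Fz 0.09 op 0.42
```

```bash
python3 -m pendant '[0.03,0,0,0,1, 0.06,0,0,0,1, 0.06,0,0,0,1, 0.037,0.0825,0,0,1, 0.037,0.0825,0,0,1, 0.037,0.0825,0,0,1, 0,0,0.08,0,1, 0,0,0.08,0,1, 0,0,0.04,0,1, 0,0,0.02,0,1]';python3 -m pendant '[0,0,0,0,1, 0,0,0,0,1]'; python3 -c "
from h import *
print(st()['eef_pos'])"
```

```text
t: 19.25
eef_pos: [501.0, 159.6, 14.2]
tcp_rot: [-3.141, 0.0, 2.814]
ft_force: [0.2, 0.6, -2.4]
opening: 0.419
t: 19.5
eef_pos: [501.4, 159.6, 15.4]
tcp_rot: [3.141, 0.001, 2.814]
ft_force: [-0.7, -0.6, -2.7]
opening: 0.417
t 19.5 a 423.25 n 312.74 z 15.4 rot [3.1410e+00 1.3000e-03 2.8142e+00] F a -0.47 Fn -0.8 Fz -2.65 op 0.417
[501.43222756 159.64034584  15.39815207]
```

```bash
python3 -m pendant '[0,0,0.01,0,1, 0,0,0.01,0,1, 0,0,0,0,1, 0,0,0,0,1]'; python3 -m pendant '[0,0,0.0025,0,1, 0,0,0,0,1]';python3 -m pendant '[0,0,0.0025,0,1, 0,0,0,0,1]'
```

```text
t: 20.0
eef_pos: [500.9, 159.6, 6.6]
tcp_rot: [-3.141, -0.0, 2.814]
ft_force: [-0.5, -0.9, -2.4]
opening: 0.418
t: 20.25
eef_pos: [500.9, 159.7, 5.6]
tcp_rot: [-3.141, -0.0, 2.814]
ft_force: [0.1, -0.3, -2.7]
opening: 0.416
t: 20.5
eef_pos: [500.9, 159.6, 4.5]
tcp_rot: [-3.141, -0.0, 2.814]
ft_force: [0.5, -0.2, -2.2]
opening: 0.418
```

```bash
python3 -m pendant '[0,0,0.0015,0,1, 0,0,0,0,1]';python3 -c "
from h import *
st()"
```

```text
t: 20.75
eef_pos: [501.0, 159.6, 4.4]
tcp_rot: [3.142, 0.0, 2.814]
ft_force: [-1.1, -0.6, 5.0]
opening: 0.42
t 20.75 a 422.81 n 312.59 z 4.36 rot [3.1416e+00 3.0000e-04 2.8144e+00] F a -0.83 Fn -0.87 Fz 5.0 op 0.42
```

```bash
python3 -m pendant '[0,0,0,0,-1, 0,0,0,0,-1, 0,0,0,0,-1, 0,0,0,0,-1, 0,0,-0.05,0,-1, 0,0,-0.15,0,-1, 0,0,-0.05,0.0556,-1, 0,0,0,0.0556,-1, 0,0,0,0.0556,-1, 0,0,0,0.0556,-1]'; python3 -m pendant '[0,0,0,0.0556,-1, 0,0,0,0.0556,-1, 0,0,0,0.0556,-1, 0,0,0,0.0556,-1, 0,0,0,0.0552,-1, 0,0,0,0,-1, 0,0,0,0,-1]'
python3 - <<'E'
from h import *
s,im=snap("w6");st();print(s["eef_pos"])
cv2.imwrite("pics/w6c.png",cv2.resize(im[100:380,180:460,::-1],None,fx=2.1,fy=2.1,interpolation=cv2.INTER_CUBIC))
E
```

```text
t: 22.0
eef_pos: [500.9, 159.6, 104.1]
tcp_rot: [3.141, 0.0, 2.11]
ft_force: [0.2, -0.2, -0.1]
opening: 1.005
t: 22.88
eef_pos: [500.9, 159.7, 104.0]
tcp_rot: [3.142, 0.0, 1.247]
ft_force: [-0.1, 0.5, -0.4]
opening: 1.001
t 22.925 a 422.78 n 312.6 z 104.0 rot [3.1416e+00 1.0000e-04 1.2468e+00] F a -0.79 Fn -0.73 Fz 0.81 op 1.001
[500.90441896 159.65105285 103.99206269]
```

View pics/w6c.png

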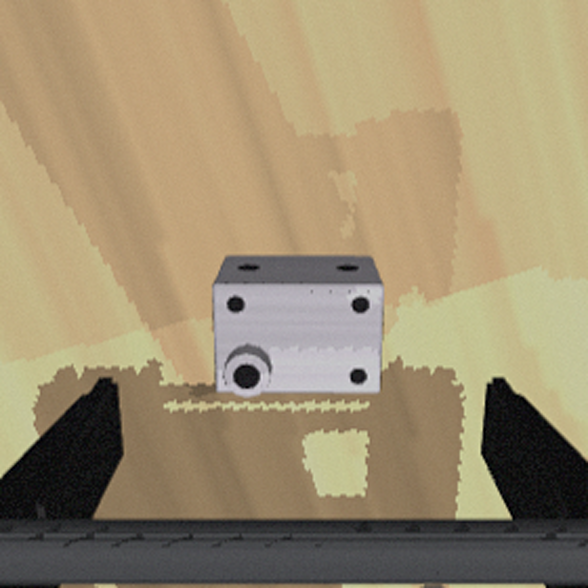

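```bash
python3 -m pendant '[0,0,0.1,0.001,-1, 0,0,0.1,0,-1, 0,0,0.0375,0,-1, 0,0,0.01,0,-1, 0,0,0,0,-1, 0,0,0,0,1, 0,0,0,0,1, 0,0,0,0,1, 0,0,0,0,1, 0,0,0,0,1]'; python3 -m pendant '[0,0,0,0,1, 0,0,0,0,1]'; python3 -c "
from h import *
print(st()['eef_pos'])"
```

```text
t: 24.18
eef_pos: [500.8, 159.7, 5.1]
tcp_rot: [-3.141, 0.0, 1.24]
ft_force: [-2.2, 1.1, 3.6]
opening: 0.607
t: 24.42
eef_pos: [500.8, 159.7, 5.1]
tcp_rot: [-3.141, 0.0, 1.24]
ft_force: [-2.7, 0.6, 5.4]
opening: 0.61
t 24.425 a 422.63 n 312.56 z 5.1 rot [-3.1414e+00  2.0000e-04  1.2404e+00] F a -2.74 Fn -0.29 Fz 5.41 op 0.61
[500.78566596 159.66432722   5.09833774]
```

```bash
python3 -m pendant '[0,0,-0.025,0,1, 0,0,-0.1,0,1, 0,0,-0.12,-0.0557,1, 0,0,0,-0.0557,1, 0,0,0,-0.0557,1, 0,0,0,-0.0557,1, 0,0,0,-0.0557,1, 0,0,0,-0.0557,1, 0,0,0,-0.0557,1, 0,0,0,-0.0557,1]'; python3 -m pendant '[0,0,0,-0.0557,1, -0.02,-0.08,0,0,1, -0.04,-0.08,0,0,1, -0.06,-0.0875,0,0,1, -0.07,0,0,0,1, 0,0,0,0,1, 0,0,0,0,1]'
python3 - <<'E'
from h import *
s,im=snap("w7");st();print(s["eef_pos"])
cv2.imwrite("pics/w7c.png",cv2.resize(im[100:380,180:460,::-1],None,fx=2.1,fy=2.1,interpolation=cv2.INTER_CUBIC))
im=env.read_camera("scene");p=proj("scene",[530,40,120])[0].astype(int);cv2.imwrite("pics/s7.png",cv2.resize(im[p[1]-60:p[1]+60,p[0]-60:p[0]+60,::-1],None,fx=4.5,fy=4.5,interpolation=2))
E
```

```text
t: 25.68
eef_pos: [500.9, 159.6, 103.3]
tcp_rot: [-3.142, 0.0, 2.646]
ft_force: [-0.5, 0.4, -1.6]
opening: 0.612
t: 26.55
eef_pos: [540.5, 41.7, 103.0]
tcp_rot: [-3.141, -0.001, 2.815]
ft_force: [-0.4, 1.0, -2.5]
opening: 0.609
t 26.6 a 498.14 n 213.87 z 103.03 rot [-3.1413e+00 -6.0000e-04  2.8158e+00] F a -0.49 Fn 1.45 Fz -1.33 op 0.61
[540.52624332  41.73866445 102.97988383]
```

View pics/w7c.png

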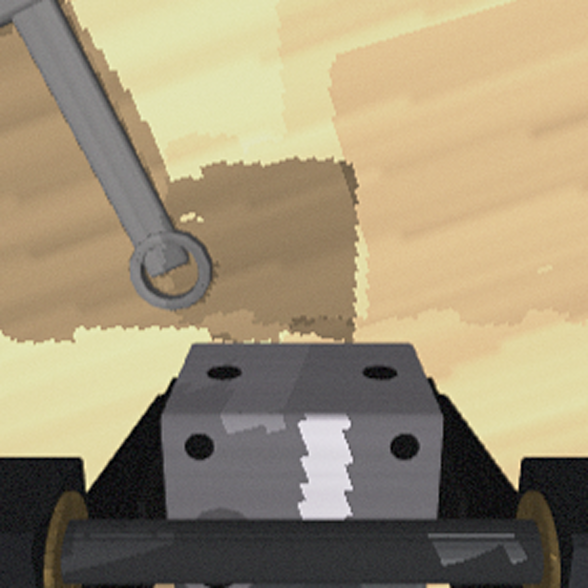

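View pics/s7.png

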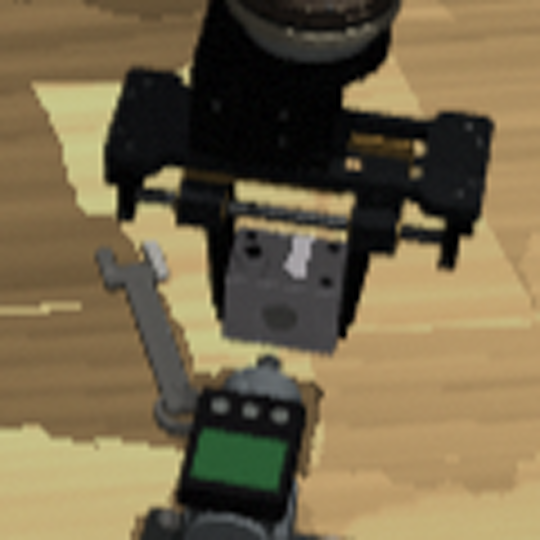

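```bash
python3 -m pendant '[-0.03,-0.0005,0,0.0005,1, -0.025,0,0,0,1, -0.0125,0,0,0,1, 0,0,0,0,1, 0,0,0,0,1]'; python3 -c "
from h import *
st()"; python3 -m pendant '[-0.005,0,0,0,1, 0,0,0,0,1]'; python3 -c "
from h import *
st()"; python3 -m pendant '[-0.0025,0,0,0,1, 0,0,0,0,1]'; python3 -c "
from h import *
st()"
```

```text
t: 27.28
eef_pos: [566.4, 32.7, 102.9]
tcp_rot: [-3.141, -0.0, 2.814]
ft_force: [-0.5, 0.6, -2.5]
opening: 0.609
t 27.275 a 525.7 n 213.51 z 102.9 rot [-3.1414e+00 -4.0000e-04  2.8137e+00] F a -0.7 Fn 0.41 Fz -2.46 op 0.609
t: 27.52
eef_pos: [568.7, 32.0, 103.1]
tcp_rot: [-3.142, 0.0, 2.814]
ft_force: [-0.0, -0.8, -1.9]
opening: 0.608
t 27.525 a 528.07 n 213.57 z 103.06 rot [-3.1416e+00  2.0000e-04  2.8138e+00] F a 0.26 Fn -0.8 Fz -1.89 op 0.608
t: 27.78
eef_pos: [569.6, 31.7, 103.0]
tcp_rot: [-3.142, 0.0, 2.814]
ft_force: [-0.1, -0.2, -2.0]
opening: 0.606
t 27.775 a 529.03 n 213.55 z 103.03 rot [-3.1415e+00  1.0000e-04  2.8137e+00] F a -0.02 Fn -0.25 Fz -2.04 op 0.606
```

```bash
python3 -m pendant '[-0.0025,0,0,0,1, -0.0025,0,0,0,1, 0,0,0,0,1]'; python3 -c "
from h import *
st()"; python3 -m pendant '[-0.0025,0,0,0,1, 0,0,0,0,1]'; python3 -c "
from h import *
st()"
```

```text
t: 28.15
eef_pos: [571.3, 31.1, 103.0]
tcp_rot: [-3.141, -0.0, 2.814]
ft_force: [-1.0, 0.1, -1.1]
opening: 0.606
t 28.15 a 530.83 n 213.56 z 102.98 rot [-3.1415e+00 -4.0000e-04  2.8137e+00] F a -0.98 Fn -0.25 Fz -1.06 op 0.606
t: 28.4
eef_pos: [572.1, 30.8, 103.0]
tcp_rot: [-3.141, -0.001, 2.814]
ft_force: [-3.6, 0.8, 0.4]
opening: 0.607
t 28.4 a 531.71 n 213.53 z 102.95 rot [-3.1414e+00 -7.0000e-04  2.8137e+00] F a -3.68 Fn -0.4 Fz 0.37 op 0.607
```

```bash
python3 -m pendant '[-0.003,0,0,0,1, -0.003,0,0,0,1, 0,0,0,0,1]'; python3 -c "
from h import *
st()";python3 -m pendant '[0,0,0,0,1, 0,0,0,0,1, 0,0,0,0,1, 0,0,0,0,1, 0,0,0,0,1]'; python3 -c "
from h import *
st()"
```

```text
t: 28.78
eef_pos: [573.9, 30.1, 102.9]
tcp_rot: [-3.141, -0.002, 2.814]
ft_force: [-6.5, 2.3, 1.4]
opening: 0.606
t 28.775 a 533.63 n 213.51 z 102.92 rot [-3.1412e+00 -1.8000e-03  2.8137e+00] F a -6.94 Fn 0.08 Fz 1.4 op 0.606
t: 29.4
eef_pos: [573.9, 30.2, 102.9]
tcp_rot: [-3.141, -0.002, 2.814]
ft_force: [-6.6, 1.9, 1.4]
opening: 0.606
t 29.4 a 533.58 n 213.52 z 102.93 rot [-3.1412e+00 -1.8000e-03  2.8138e+00] F a -6.87 Fn -0.36 Fz 1.44 op 0.606
```

```bash
python3 -m pendant '[0.03,0,0,0,1, 0.06,0,0,0,1, 0.06,0,-0.02,0,1, 0,0,0,0,1]'
python3 - <<'E'
from h import *
import pickle
s=pickle.load(open("pics/w1.pkl","rb"))
M=wback(s,[(484,187),(575.5,196),(546,294),(460,286.5)],4);print(M.round(1),M.mean(0))
e=st()["eef_pos"];print(e)
im=env.read_camera("top")
for c in ["top"]:print([(round(d["confidence"],2),np.round(d["xyz"],1)) for d in env.landmark_of("mat",c)])
cv2.imwrite("pics/top8.png",im[:,:,::-1])
E
```

```text
t: 29.9
eef_pos: [517.1, 49.7, 111.7]
tcp_rot: [3.141, 0.001, 2.814]
ft_force: [0.9, 0.4, -3.1]
opening: 0.604
[[ 542.1 -214.3    4. ]
 [ 529.2 -350.1    4. ]
 [ 372.  -337.5    4. ]
 [ 384.9 -198.3    4. ]] [ 457.0159734  -275.05096322    4.        ]
t 29.9 a 473.56 n 213.7 z 111.66 rot [3.1414e+00 1.3000e-03 2.8145e+00] F a 0.68 Fn 0.69 Fz -3.13 op 0.604
[517.1357087   49.67641504 111.66217241]
[(0.83, array([ 4.568e+02, -2.755e+02, -4.000e-01]))]
```

View pics/top8.png

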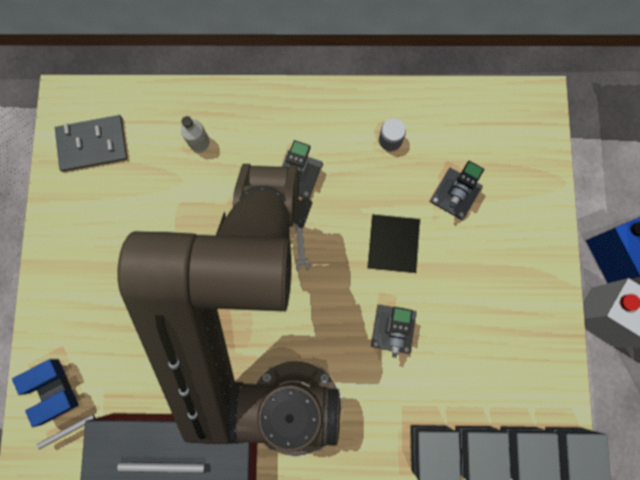

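```bash
python3 -m pendant '[-0.017,-0.1168,0,0,1, -0.017,-0.1168,0,0,1, -0.017,-0.1168,0,0,1, -0.017,-0.1168,0,0,1, -0.017,-0.1168,0,0,1, -0.017,-0.1168,0,0,1, -0.017,-0.1168,0,0,1, 0,0,0,0,1, 0,0,0,0,1]'
```

```text
t: 31.12
eef_pos: [457.7, -275.9, 110.7]
tcp_rot: [3.141, -0.0, 2.813]
ft_force: [-0.0, 1.0, -2.9]
opening: 0.607
```

```bash
python3 -m pendant '[0,0,0.1,0,1, 0,0,0.1,0,1, 0,0,0.03,0,1, 0,0,0.01,0,1, 0,0,0,0,1, 0,0,0,0,1]'; python3 -c "
from h import *
print(st()['eef_pos'])"
```

```text
t: 31.88
eef_pos: [458.1, -276.0, 16.1]
tcp_rot: [-3.141, 0.002, 2.814]
ft_force: [-0.3, -0.5, -2.8]
opening: 0.609
t 31.875 a 522.61 n -113.61 z 16.12 rot [-3.1409e+00  1.8000e-03  2.8138e+00] F a -0.09 Fn -0.6 Fz -2.76 op 0.609
[ 458.09051978 -275.9561169    16.12287279]
```

```bash
python3 -m pendant '[0.002,0.001,0.005,0,1, 0,0,0.005,0,1, 0,0,0,0,1, 0,0,0,0,1]'; python3 -m pendant '[0,0,0.0025,0,1, 0,0,0,0,1]'; python3 -m pendant '[0,0,0.0025,0,1, 0,0,0,0,1]'
```

```text
t: 32.38
eef_pos: [457.0, -275.1, 11.0]
tcp_rot: [-3.142, 0.0, 2.814]
ft_force: [0.5, 0.9, -2.4]
opening: 0.614
t: 32.62
eef_pos: [456.9, -275.0, 10.0]
tcp_rot: [-3.142, -0.0, 2.814]
ft_force: [0.7, 0.1, -3.1]
opening: 0.607
t: 32.88
eef_pos: [457.0, -275.1, 9.1]
tcp_rot: [-3.141, 0.0, 2.814]
ft_force: [-0.7, 0.1, -1.0]
opening: 0.606
```

```bash
python3 -m pendant '[0,0,0.001,0,1, 0,0,0,0,1]'
```

```text
t: 33.12
eef_pos: [457.0, -275.1, 9.1]
tcp_rot: [-3.141, 0.0, 2.814]
ft_force: [-1.2, 1.1, 6.0]
opening: 0.609
```

Contact is made with the mat. Now release and raise straight up.

```bash
python3 -m pendant '[0,0,0,0,-1, 0,0,0,0,-1, 0,0,0,0,-1, 0,0,0,0,-1, 0,0,-0.03,0,-1, 0,0,-0.1,0,-1, 0,0,-0.15,0,-1, 0,0,-0.1,0,-1, 0,0,0,0,-1, 0,0,0,0,-1]'
python3 - <<'E'
from h import *
s,im=snap("w9");st()
for n in ["valve","mat"]: print(n,[(round(d["confidence"],2),np.round(d["xyz"],1)) for d in env.landmark_of(n,"wrist")])
i2=env.read_camera("scene")
print([(round(d["confidence"],2),np.round(d["xyz"],1)) for d in env.landmark_of("valve","scene")])
cv2.imwrite("pics/f9.png",np.hstack([cv2.resize(im[80:400,150:470,::-1],(400,400)),cv2.resize(i2[:,:,::-1],(400,400))]))
E
```

```text
t: 34.38
eef_pos: [456.7, -274.8, 160.5]
tcp_rot: [-3.142, -0.0, 2.814]
ft_force: [0.2, 0.8, -0.3]
opening: 1.002
t 34.425 a 520.72 n -112.92 z 159.93 rot [ 3.1412e+00 -1.3000e-03  2.8137e+00] F a -0.07 Fn 0.3 Fz -0.11 op 1.0
valve [(0.74, array([ 455.8, -274.1,    3.3]))]
mat []
[(0.58, array([ 455. , -274.2,    3.6])), (0.53, array([610.7,  16.1,   2.4]))]
```

View pics/f9.png

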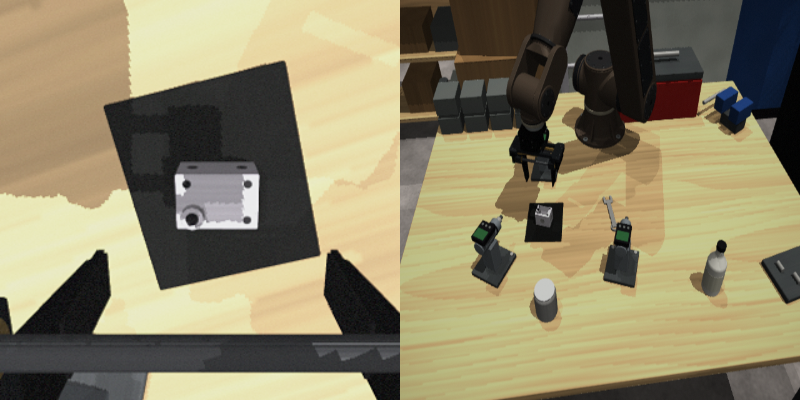

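The valve stands upright in the middle of the mat, at about (456,-274) against the mat centre at (457,-275). The bystanders are where they were, and the gripper is clear.

```bash
python3 -c "
from cell import env
print(env.job_done(), env.state()['t'])"
```

```text
the job is handed in; nothing more can be done
the job is handed in; nothing more can be done
```

The job is done and handed in, with about 34 s on the clock at the last check (limit 72 s).

- **Presses:** I pressed the boss end, the opposite end, then the long side nearer the boss onto the leftmost gauge. Each hold lasted at least 0.6 s at a measured 7 to 8.5 N, with sideways force under 1 N. I found the nose tip by touch, about 22 mm ahead of the snout.
- **Regrip:** Before the long side I put the valve down on the bench and took it by its ends.
- **Final position:** The valve stands upright on the mat at about (456, -274). The mat centre measures (457, -275). The gripper is open and clear above it, and the bottle, tin and spanner look undisturbed.

- **Force readings:** They carry about 1 N of noise. During each press the vertical force rose by about 3 N, but the first block check showed no slip, and the measured height held during every press.
- **Unseen alignment:** For the second and third presses the wrist camera faced away from the nose. I placed the valve sideways from the line found at the first press. A scene-camera view before the third press showed its spot in front of the nose.
- **Network checks:** The final wrist picture did not find the mat by network, so its centre comes from earlier measurements and the picture itself. The scene picture also gave one false valve, at the gauge, with confidence 0.53.

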